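# Rank the ripening goat cheeses by height

## Robot

A 6-joint arm with a two-finger parallel gripper is mounted at the origin on the work surface. World frame = base frame: x ahead of the robot, y to its left, z up, the work surface at z = 0. Lengths are in mm, angles in degrees, forces in N, time in s.
With the tool pointing down it reaches from about 350 to 850 mm from the base axis. Payload 8.1 kg.
Tool frame: the origin (TCP) lies midway between the tips of the shut fingers; the grasp point (between the pads) lies 19 mm behind it; z points along the fingers, y is the line along which they close (so a half turn about z gives the same grasp; the last joint's range is limited). The gripper opens to 85 mm and grips with 20 to 120 N. Pads are 22 mm wide; open, the fingers measure 114 mm over their backs; the gripper's body (76 mm by 85 mm) begins 54 mm behind the grasp point. The pads swing forward as they close: fully open they stand 13 mm farther back than shut.
Start: joints at [-74.565, 7.471, 85.268, -0, 87.261, -4.893], TCP at [208.462, -562.627, 231.292] pointing down, gripper open.
Joint ranges: [-169.43, 169.43], [-51.17, 129.36], [1.28, 143.12], [-76.62, 256.62], [0, 156.53], [-152.29, 152.29]. Speed limits (degrees/s): [136.94, 136.94, 159.86, 180, 180, 180].

## Interface

Orientations are given as [roll, pitch, yaw] about the fixed x, y, z axes, in that order (R = Rz(yaw) Ry(pitch) Rx(roll)).
In Python, from bench import sense, snapshot, order, finder gives the robot as it stands.
- The arm moves only by the tool send_rows, never from a script. Its argument "steps" is a list of rows, each a list of 2 entries, a list of its own where there are three numbers: the shift along the world's x, y, z in units of 30 mm (1.0 is 30 mm), then the turn, a rotation vector about the world's x, y, z in rad. In form: [[[dx, dy, dz], [wx, wy, wz]], ...]. A call has 1 to 10 rows; each row is the pose to reach, as a shift and turn from the pose commanded when the call began; what a row does not reach only later rows make up. A row lasts 1/8 s, in which the tool goes at most 62.5 mm and 10.7 degrees, less where a joint would pass 70% of its speed; a pose out of reach is approached as far as the arm can. A call with a gripper value outside its range is refused whole. "fingers" is the closure, from 0 (fully open) to 1 (shut), set as the call begins (left out, the last holds). The fingers move at their own pace and stop on an object; "squeeze" is the grip in N (left out, the last holds). Time passes only in rows, so rows that repeat a pose let the fingers close. It gives the time, the measured TCP pose, the force, the opening and the grip force at its end, in the units of the state.
- sense(): the state, without advancing time (a new reading comes with each control period).
- snapshot(name): name is "side" or "top"; returns a dict with "img" (400x640x3 uint8, red, green, blue), "K" (3x3 intrinsics, pixels), "k1" (the pictures are not rectified: a ray, as slopes to the right and down, at radius r is drawn at 1 + k1 r^2 times it, then the intrinsics apply), "pose" (4x4, takes a point from camera to world coordinates). Camera axes: x right, y up, looking along -z (the intrinsics and any distortion apply to the point x, -y, -z); pixel columns grow to the right and rows downward; lengths in mm; the calibration is good to about 2 mm. A picture is of the moment at which its call begins. There is no depth.
- order.hand_in(): hands the job in; it is judged then, once.
Trained networks look in the newest picture that a camera, given by its name, has taken for a name from the list of things; names that differ only in an ending like _2 or _b are one class to them, and where a whole thing is asked for, a point or a joint stands for the part that bears it (a point fixed in the world has none). Each returns a list of dicts, best first, with "confidence" (0 to 1); they miss things now and then, are a little off and sometimes report something else, mostly with a low value. They report only what shows in the picture. A call takes as long as a camera call.
- finder.find_in(label, camera): "box" ([left, top, width, height] as shares, 0 to 1, of the picture: columns of its width, rows of its height, round what is visible of it).
- finder.trace(label, camera): "mask" (400x640 bool, what is visible of it) and "box" ([left, top, width, height] as shares, 0 to 1, of the picture: columns of its width, rows of its height, round what is visible of it).
- finder.pinpoint(label, camera): "at" ([column, row] as shares, 0 to 1, of the picture: columns of its width, rows of its height: a listed point, or the origin of a listed thing).
The state is a dict: "time": time; "joint_pos": joint angles; "qd": joint speeds; "joint_efforts": joint torques, N m; "tool_pos": TCP position; "tcp_rot": TCP orientation; "ft_force": force on the tool from outside, world axes, zero at the start; "wrist_torque": the same for the moment, N m; "finger_gap": finger opening in mm; "grip_force": force on a finger pad.
Only numpy, scipy, OpenCV 4.12 (cv2) and the standard library are available. Lean on these libraries where they do the work, as an engineer would, in place of code of your own. Each camera call takes 0.05 s, during which the arm holds its last target. There are 200 camera calls.

## Task

Line up the four goat cheeses by height on the rack's row of coloured mats: the lowest on the blue mat at one end, then rising mat by mat to the tallest on the red mat at the other end. Stand each one upright and centred on its own mat, setting it down rather than dropping it, and leave the terracotta pot and the amber bottle standing where they are.

Things in the scene. Friction and masses are not known exactly. Their poses are not given: they have to be found in the camera images.
- cheese_a: Loose upright cylindrical goat cheese, dark slate-grey rind, the lowest and oldest: diameter 50 mm, height 40 mm, 80 g or so. Origin at the centre of its underside, z up its axis. At the start it stands on the bench (z = 0), nearer the robot than the rack.
- cheese_b: Loose upright cylindrical goat cheese, brown-grey rind, second lowest: diameter 50 mm, height 55 mm, 110 g or so. Origin at the centre of its underside, z up its axis. At the start it stands on the bench (z = 0), nearer the robot than the rack.
- cheese_c: Loose upright cylindrical goat cheese, yellowish-cream rind, second tallest: diameter 50 mm, height 70 mm, 140 g or so. Origin at the centre of its underside, z up its axis. At the start it stands on the bench (z = 0), nearer the robot than the rack.
- cheese_d: Loose upright cylindrical goat cheese, ivory-white rind, the tallest and youngest: diameter 50 mm, height 85 mm, 170 g or so. Origin at the centre of its underside, z up its axis. At the start it stands on the bench (z = 0), nearer the robot than the rack.
- mat_blue: Round flat blue plastic mat, diameter 74 mm, 4 mm thick, fixed on top of the low wire rack (110 x 420 mm, 12 mm high); one end of the row: the low end. The four mats lie in one straight row about 100 mm apart. Origin at the centre of its underside (12 mm above the bench), so its top is 4 mm above the origin and 16 mm above the bench.
- mat_red: Round flat red plastic mat, diameter 74 mm, 4 mm thick, fixed on top of the low wire rack (110 x 420 mm, 12 mm high); the other end of the row: the tall end. The four mats lie in one straight row about 100 mm apart. Origin at the centre of its underside (12 mm above the bench), so its top is 4 mm above the origin and 16 mm above the bench.
- mat_green: Round flat green plastic mat, diameter 74 mm, 4 mm thick, fixed on top of the low wire rack (110 x 420 mm, 12 mm high); one of the two middle places; it may lie next to the blue or next to the red mat. The four mats lie in one straight row about 100 mm apart. Origin at the centre of its underside (12 mm above the bench), so its top is 4 mm above the origin and 16 mm above the bench.
- mat_yellow: Round flat yellow plastic mat, diameter 74 mm, 4 mm thick, fixed on top of the low wire rack (110 x 420 mm, 12 mm high); one of the two middle places; it may lie next to the blue or next to the red mat. The four mats lie in one straight row about 100 mm apart. Origin at the centre of its underside (12 mm above the bench), so its top is 4 mm above the origin and 16 mm above the bench.
- crock: Bystander: open round terracotta pot without handles, about 90 mm across the rim and 80 mm high, standing loose on the bench beyond the rack's left (+y) end. Origin at the centre of its underside.
- bottle: Bystander: amber glass bottle, 64 mm diameter, 160 mm high, standing loose on the bench beyond the rack's right (-y) end. Origin at the centre of its underside.

How it is judged (in metres and radians):
At the end, for the whole second after the job is handed in: From the blue mat to the red one along the row stand the 40, 55, 70 and 85 mm cheeses, one on each mat: each centre within 14 mm of its mat's centre, resting on the mat (underside within 5 mm of its top), upright within 0.1 rad, at rest and released (horizontal distance between cheese_a and mat_blue below 0.014 m and z of cheese_a in the frame of mat_blue between 0 and 0.009 m and horizontal distance between cheese_d and mat_red below 0.014 m and z of cheese_d in the frame of mat_red between 0 and 0.009 m and ((horizontal distance between mat_blue and mat_green below 0.15 m and horizontal distance between cheese_b and mat_green below 0.014 m and z of cheese_b in the frame of mat_green between 0 and 0.009 m and horizontal distance between cheese_c and mat_yellow below 0.014 m and z of cheese_c in the frame of mat_yellow between 0 and 0.009 m) or (horizontal distance between mat_blue and mat_yellow below 0.15 m and horizontal distance between cheese_b and mat_yellow below 0.014 m and z of cheese_b in the frame of mat_yellow between 0 and 0.009 m and horizontal distance between cheese_c and mat_green below 0.014 m and z of cheese_c in the frame of mat_green between 0 and 0.009 m)) and angle between each of cheese_a, cheese_b, cheese_c, cheese_d's own z axis and vertical below 0.1 rad and linear speed of each of cheese_a, cheese_b, cheese_c, cheese_d below 0.02 m/s and angular speed of each of cheese_a, cheese_b, cheese_c, cheese_d below 0.2 rad/s); the robot touches nothing.
It fails at once if the terracotta pot is pushed more than 30 mm or knocked over (distance of crock from where it was at the start of the episode above 0.03 m or angle between crock's own z axis and vertical above 0.5 rad).
It fails at once if the bottle is pushed more than 30 mm or knocked over (distance of bottle from where it was at the start of the episode above 0.03 m or angle between bottle's own z axis and vertical above 0.5 rad).
It fails at once if a cheese is dropped: in the air, touching nothing, with its underside more than 50 mm above the bench ((height (world z) of cheese_a above 0.05 m and contact force between cheese_a and anything else below 0.001 N) or (height (world z) of cheese_b above 0.05 m and contact force between cheese_b and anything else below 0.001 N) or (height (world z) of cheese_c above 0.05 m and contact force between cheese_c and anything else below 0.001 N) or (height (world z) of cheese_d above 0.05 m and contact force between cheese_d and anything else below 0.001 N)).
It also fails if it takes over 112 s, if anything falls off the work surface, if the arm or the gripper's body presses on something with over 40 N, if the wrist force passes 120 N, or if a joint passes its speed limit or range.

## Working session

There is one attempt and no reset: what is moved stays moved. The work goes in short steps, Python scripts to look and compute and a tool call to move; the robot and the scene stay as the last step left them, time stands still between calls to the robot, and variables do not carry over. Pictures are saved under pics/ and viewed, at most 14 in all, crops included, and the job is handed in when it is done.

Besides the shell and the picture viewer there is one more tool, called after "Emit:" as name(argument=value, ...) on one line, values as JSON. send_rows: Moves the arm, as the interface text tells. Its arguments: {"type":"object","properties":{"steps":{"type":"array"},"fingers":{"type":"number"},"squeeze":{"type":"number"}},"required":["steps"]}

```bash
mkdir -p pics
cat > h.py <<'E'
import numpy as np, cv2
from bench import sense, snapshot, order, finder
def ray(s,px):
    K=s["K"];k1=float(s["k1"])
    d=np.array([(px[0]-K[0,2])/K[0,0],(px[1]-K[1,2])/K[1,1]]);u=d.copy()
    for _ in range(30): u=d/(1+k1*(u@u))
    P=np.array(s["pose"]);v=P[:3,:3]@np.array([u[0],-u[1],-1]);return P[:3,3],v
def onz(s,px,z):
    o,v=ray(s,px);return o+v*(z-o[2])/v[2]
def proj(s,p):
    P=np.array(s["pose"]);c=P[:3,:3].T@(np.array(p)-P[:3,3]);u=np.array([c[0],-c[1]])/-c[2]
    u=u*(1+float(s["k1"])*(u@u));K=s["K"];return np.array([K[0,0]*u[0]+K[0,2],K[1,1]*u[1]+K[1,2]])
E
python3 - <<'E'
from h import *
ims=[]
for c in("top","side"):
    s=snapshot(c);cv2.imwrite(f"pics/{c}0.png",s["img"][:,:,::-1])
    print(c,np.round(np.array(s["pose"])[:3,3]),s["k1"],s["K"][0,0])
    for n,z in dict(cheese_a=0,cheese_b=0,cheese_c=0,cheese_d=0,mat_blue=12,mat_green=12,mat_yellow=12,mat_red=12,crock=0,bottle=0).items():
        r=finder.pinpoint(n,c)[:4 if n[:2]=="ch" and n[-1]=="a" else 1]
        for q in r:
            px=np.array(q["at"])*[640,400];print(n,round(q["confidence"],2),np.round(px),np.round(onz(s,px,z)[:2]))
E
```

```text
top [ 377.  -16. 1199.] 0.02296081532846484 393.66303679114975
cheese_a 0.79 [360. 243.] [ 440. -125.]
cheese_a 0.75 [431. 237.] [ 459. -338.]
cheese_a 0.67 [283. 241.] [444. 108.]
cheese_a 0.56 [207. 240.] [446. 341.]
cheese_b 0.79 [360. 243.] [ 440. -125.]
cheese_c 0.79 [360. 243.] [ 440. -125.]
cheese_d 0.79 [360. 243.] [ 440. -125.]
mat_blue 0.94 [379. 194.] [ 588. -184.]
mat_green 0.97 [314. 194.] [588.  13.]
mat_yellow 0.93 [350. 188.] [605. -97.]
mat_red 0.89 [278. 190.] [600. 125.]
crock 0.97 [174. 187.] [612. 450.]
bottle 0.87 [451. 169.] [ 668. -411.]
side [336. 704. 715.] -0.015266053498593007 365.2994181554019
cheese_a 0.93 [326. 328.] [453. 332.]
cheese_a 0.88 [375. 148.] [ 466. -350.]
cheese_a 0.69 [350. 249.] [452. 110.]
cheese_a 0.64 [367. 194.] [ 450. -108.]
cheese_b 0.93 [326. 328.] [453. 332.]
cheese_c 0.93 [326. 328.] [453. 332.]
cheese_d 0.93 [326. 328.] [453. 332.]
mat_blue 0.8 [325. 166.] [ 601. -197.]
mat_green 0.95 [306. 211.] [596.  17.]
mat_yellow 0.68 [316. 186.] [602. -91.]
crock 0.95 [228. 371.] [611. 467.]
bottle 0.55 [323. 129.] [ 675. -432.]
```

View pics/top0.png

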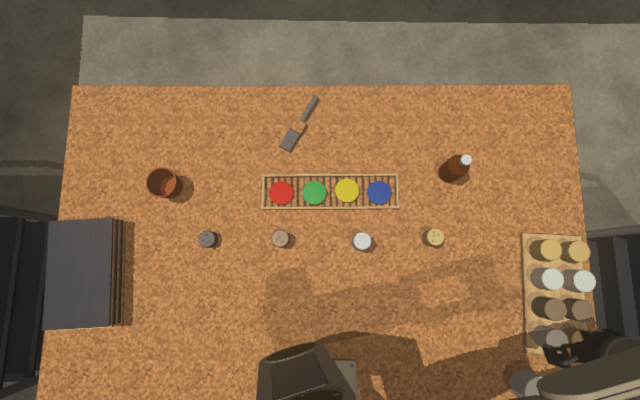

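View pics/side0.png

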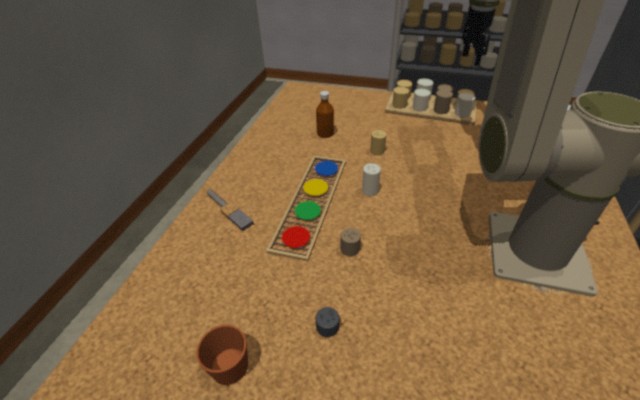

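Run:
```python
from h import *
s=snapshot("top");hsv=cv2.cvtColor(s["img"],cv2.COLOR_RGB2HSV)
m=[]
for n in("mat_blue","mat_yellow","mat_green","mat_red"):
    k=finder.trace(n,"top")[0]["mask"]
    c=max(cv2.findContours(k.astype(np.uint8),0,1)[0],key=cv2.contourArea)
    w=np.array([onz(s,p[0]+0.,16)[:2] for p in c],np.float32)
    (x,y),r=cv2.minEnclosingCircle(w);mm=np.argwhere(k)[:,::-1].mean(0);print(n,round(x),round(y),round(r),np.round(onz(s,mm,16)[:2],1))
for q in finder.trace("cheese_a","top")[:5]:
    k=q["mask"];mm=np.argwhere(k)[:,::-1].mean(0)
    b=np.array(q["box"])*[640,400,640,400]
    print(round(q["confidence"],2),np.round(mm),np.round(b),"rgb",s["img"][k].mean(0).round(),k.sum(),[(z,np.round(onz(s,mm,z)[:2]).tolist()) for z in(40,55,70,85)])
```

```text
mat_blue 593 -181 37 [ 593.5 -181.2]
mat_yellow 599 -84 37 [598.8 -83.6]
mat_green 592 17 37 [592.5  15.8]
mat_red 592 118 37 [591.2 117.6]
0.91 [433. 237.] [423. 226.  18.  21.] rgb [175. 151.  99.] 310 [(40, [455.0, -333.0]), (55, [454.0, -329.0]), (70, [453.0, -325.0]), (85, [452.0, -321.0])]
0.81 [280. 238.] [271. 230.  20.  20.] rgb [161. 135. 107.] 260 [(40, [450.0, 113.0]), (55, [449.0, 111.0]), (70, [448.0, 109.0]), (85, [447.0, 108.0])]
0.74 [208. 239.] [196. 231.  23.  19.] rgb [113. 101.  92.] 259 [(40, [448.0, 324.0]), (55, [447.0, 320.0]), (70, [446.0, 316.0]), (85, [445.0, 311.0])]
```

The top picture shows, left to right, slate a (208,239), brown b (280,239), ivory d (362,241) and cream c (435,237). The mats are red (281,193), green (314,193), yellow (347,191) and blue (379,193). The side view agrees, and the pot and bottle stand well clear. Next I'll refine the positions by fitting silhouettes in both views.

```bash
cat >> h.py <<'E'
from scipy.optimize import minimize
H=dict(a=40,b=55,c=70,d=85)
def sil(s,x,y,z0,h,r):
    t=np.linspace(0,2*np.pi,40);pts=np.array([proj(s,(x+r*np.cos(a),y+r*np.sin(a),z)) for z in(z0,z0+h) for a in t])
    m=np.zeros((1600,2560),np.uint8);cv2.fillConvexPoly(m,cv2.convexHull(((pts+.5)*4).astype(np.int32)),1)
    return cv2.resize(m.astype(np.float32),(640,400),interpolation=cv2.INTER_AREA)
def fit(S,M,x,y,z0,h,r):
    f=lambda p:sum(np.abs(sil(s,*p,z0,h,r)-m).sum()/m.sum() for s,m in zip(S,M))
    o=minimize(f,[x,y],method="Nelder-Mead",options=dict(initial_simplex=[[x,y],[x+12,y],[x,y+12]],xatol=.3,fatol=1e-3,maxiter=60));return o.x,o.fun
def nearest(label,cam,px):
    L=[q for q in finder.trace(label,cam)];c=[np.linalg.norm(np.argwhere(q["mask"])[:,::-1].mean(0)-px) for q in L]
    if not L or min(c)>14: return None
    return L[int(np.argmin(c))]["mask"]
def measure(items):
    S={c:snapshot(c) for c in("top","side")}
    for n,(x,y,z0,h,r) in items.items():
        out=[];Ss=[];Ms=[]
        for c in S:
            m=nearest(n,c,proj(S[c],(x,y,z0+h/2)))
            if m is None: out.append(c+" none");continue
            p,e=fit([S[c]],[m],x,y,z0,h,r);out.append((c,p.round(1).tolist(),round(e,2)));Ss.append(S[c]);Ms.append(m)
        if len(Ss)==2: out.append(fit(Ss,Ms,x,y,z0,h,r)[0].round(1).tolist())
        print(n,out)
E
python3 - <<'E'
from h import *
measure(dict(cheese_a=(448,322,0,40,25),cheese_b=(449,111,0,55,25),cheese_c=(453,-325,0,70,25),cheese_d=(440,-115,0,85,25),mat_blue=(593,-181,12,4,37),mat_yellow=(598,-83,12,4,37),mat_green=(593,16,12,4,37),mat_red=(592,118,12,4,37)))
t=sense();print(t["time"],t["tool_pos"],t["tcp_rot"],t["finger_gap"])
E
```

```text
cheese_a [('top', [449.1, 329.6], np.float64(0.06)), ('side', [451.3, 328.5], np.float64(0.06)), [449.6, 329.7]]
cheese_b [('top', [450.2, 113.1], np.float64(0.07)), ('side', [449.7, 111.8], np.float64(0.05)), [449.7, 112.2]]
cheese_c [('top', [454.9, -332.1], np.float64(0.22)), ('side', [456.9, -337.6], np.float64(0.08)), [456.4, -334.8]]
cheese_d [('top', [442.1, -122.0], np.float64(0.05)), ('side', [443.0, -125.8], np.float64(0.07)), [442.4, -122.2]]
mat_blue [('top', [594.8, -181.9], np.float64(0.07)), ('side', [595.1, -185.4], np.float64(0.06)), [594.9, -183.6]]
mat_yellow [('top', [599.4, -83.6], np.float64(0.12)), ('side', [600.8, -86.6], np.float64(0.06)), [600.9, -85.9]]
mat_green [('top', [593.2, 16.5], np.float64(0.07)), ('side', [593.7, 12.2], np.float64(0.06)), [593.9, 14.5]]
mat_red ['top none', ('side', [594.2, 114.9], np.float64(0.06))]
2.3 [ 208.45006492 -562.63011518  231.29674028] [-1.79999372e+02  1.06373824e-03  2.03282919e+01] 85.61349689292665
```

Emit:
send_rows(steps=[[[8.25,7.59,-3.0],[0,0,1.216]],[[8.25,7.59,-3.0],[0,0,1.216]],[[8.25,7.59,-3.0],[0,0,1.216]],[[8.25,7.59,-3.0],[0,0,1.216]],[[8.25,7.59,-3.0],[0,0,1.216]],[[8.25,7.59,-3.0],[0,0,1.216]],[[8.25,7.59,-3.0],[0,0,1.216]],[[8.25,7.59,-3.0],[0,0,1.216]],[[8.25,7.59,-3.0],[0,0,1.216]]], fingers=0, squeeze=30)

```text
time: 3.42
tool_pos: [455.8, -335.4, 141.5]
tcp_rot: [180.0, 0.0, 89.8]
ft_force: [-0.3, 0.1, -0.9]
finger_gap: 85.8
grip_force: 0.0
```

Emit:
send_rows(steps=[[[0,0,-1.0],[0,0,0]],[[0,0,-2.0],[0,0,0]],[[0,0,-3.0],[0,0,0]],[[0,0,-3.5],[0,0,0]],[[0,0,-3.88],[0,0,0]],[[0,0,-3.88],[0,0,0]]])

```text
time: 4.18
tool_pos: [455.7, -334.9, 24.7]
tcp_rot: [-180.0, -0.0, 90.0]
ft_force: [-0.1, 0.2, 0.4]
finger_gap: 85.4
grip_force: 0.0
```

Emit:
send_rows(steps=[[[0,0,0],[0,0,0]],[[0,0,0],[0,0,0]],[[0,0,0],[0,0,0]],[[0,0,0],[0,0,0]],[[0,0,0],[0,0,0]],[[0,0,0],[0,0,0]],[[0,0,0],[0,0,0]],[[0,0,0],[0,0,0]]], fingers=1, squeeze=30)

```text
time: 5.18
tool_pos: [456.7, -335.5, 26.1]
tcp_rot: [179.9, 0.1, 90.0]
ft_force: [-0.3, 0.4, 6.7]
finger_gap: 49.1
grip_force: 31.2
```

Emit:
send_rows(steps=[[[0,0,0.8],[0,0,0]],[[0,0,2.2],[0,0,0]],[[0,0,3.8],[0,0,0]],[[0.5,1.26,4.0],[0,0,0]],[[1.16,2.92,4.0],[0,0,0]],[[1.85,4.66,4.0],[0,0,0]],[[2.53,6.4,4.0],[0,0,0]],[[3.2,8.16,4.0],[0,0,0]],[[3.85,9.8,4.0],[0,0,0]],[[4.3,10.9,4.0],[0,0,0]]])

```text
time: 6.42
tool_pos: [585.2, -5.4, 144.7]
tcp_rot: [-180.0, -0.0, 90.1]
ft_force: [-0.3, 0.2, -1.8]
finger_gap: 48.9
grip_force: 31.7
```

Emit:
send_rows(steps=[[[0.3,0.76,0],[0,0,0]],[[0.3,0.76,0],[0,0,0]],[[0.3,0.76,0],[0,0,0]],[[0.3,0.76,0],[0,0,0]]])

```text
time: 6.92
tool_pos: [593.7, 13.9, 144.8]
tcp_rot: [-180.0, 0.0, 89.9]
ft_force: [0.8, 0.3, -0.7]
finger_gap: 49.2
grip_force: 31.7
```

Run:
```python
from h import *
t=sense();p=t["tool_pos"];print(t["time"],p,t["finger_gap"],t["grip_force"])
s=snapshot("side");cv2.imwrite("pics/side1.png",s["img"][:,:,::-1])
measure(dict(cheese_c=(p[0],p[1],p[2]-25,70,25)))
```

```text
6.925 [593.65444106  13.93869745 144.78345792] 49.20229040545626 31.696947208729398
cheese_c ['top none', 'side none']
```

View pics/side1.png

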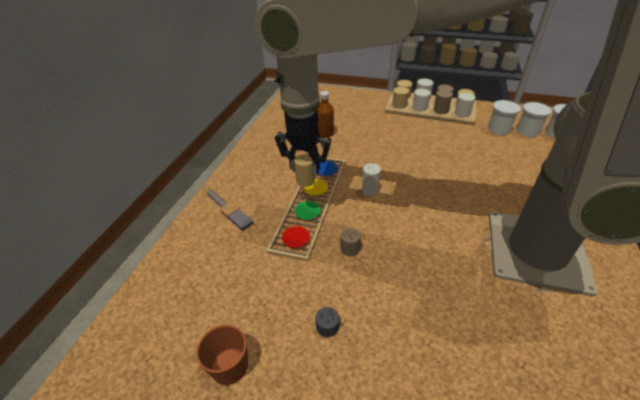

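The side view shows the cream cheese held upright at about (305,170), above the row. I'll lower it onto green.

Emit:
send_rows(steps=[[[0,0,-1.2],[0,0,0]],[[0,0,-2.4],[0,0,0]],[[0,0,-3.0],[0,0,0]],[[0,0,-3.25],[0,0,0]],[[0,0,-3.35],[0,0,0]],[[0,0,-3.42],[0,0,0]],[[0,0,-3.42],[0,0,0]]])

```text
time: 8.05
tool_pos: [594.6, 14.8, 43.2]
tcp_rot: [179.9, 0.0, 90.0]
ft_force: [-0.7, -0.6, -1.5]
finger_gap: 49.0
grip_force: 31.7
```

Emit:
send_rows(steps=[[[0,0,-0.03],[0,0,0]],[[0,0,-0.06],[0,0,0]],[[0,0,-0.06],[0,0,0]]])

```text
time: 8.43
tool_pos: [594.6, 14.9, 42.1]
tcp_rot: [179.9, 0.0, 90.0]
ft_force: [-5.1, 0.5, 8.4]
finger_gap: 49.2
grip_force: 32.5
```

Contact: release and rise.

Emit:
send_rows(steps=[[[0,0,0],[0,0,0]],[[0,0,0],[0,0,0]],[[0,0,0],[0,0,0]],[[0,0,0],[0,0,0]],[[0,0,0],[0,0,0]],[[0,0,0],[0,0,0]]], fingers=0)

```text
time: 9.18
tool_pos: [593.9, 14.9, 40.4]
tcp_rot: [-180.0, -0.0, 90.0]
ft_force: [-0.8, -0.2, 0.6]
finger_gap: 85.4
grip_force: 0.0
```

Emit:
send_rows(steps=[[[0,0,1.0],[0,0,0]],[[0,0,2.4],[0,0,0]],[[0,0,3.6],[0,0,0]],[[0,0,3.6],[0,0,0]]])

```text
time: 9.68
tool_pos: [596.6, 14.7, 152.9]
tcp_rot: [179.6, 0.0, 90.0]
ft_force: [-0.2, -0.0, 0.1]
finger_gap: 85.4
grip_force: 0.0
```

Run:
```python
from h import *
t=sense();print(t["time"],t["tool_pos"],t["finger_gap"])
measure(dict(cheese_c=(594,15,16,70,25),cheese_b=(450,112,0,55,25)))
```

```text
9.675 [596.64834879  14.74296283 152.93648863] 85.41647897443124
cheese_c ['top none', ('side', [595.6, 12.5], np.float64(0.13))]
cheese_b [('top', [464.2, 97.4], np.float64(15.55)), ('side', [452.1, 109.1], np.float64(0.1)), [450.3, 109.5]]
```

Emit:
send_rows(steps=[[[-1.0,0.68,0],[0,0,0]],[[-2.6,1.76,-0.3],[0,0,0]],[[-4.0,2.7,-1.0],[0,0,0]],[[-4.8,3.25,-1.5],[0,0,0]],[[-4.8,3.25,-1.5],[0,0,0]],[[-4.8,3.25,-1.5],[0,0,0]],[[-4.8,3.25,-2.8],[0,0,0]],[[-4.8,3.25,-4.0],[0,0,0]],[[-4.8,3.25,-4.52],[0,0,0]],[[-4.8,3.25,-4.52],[0,0,0]]])

```text
time: 11.22
tool_pos: [449.8, 111.9, 12.4]
tcp_rot: [-179.9, 0.0, 90.0]
ft_force: [0.5, -0.0, 0.5]
finger_gap: 85.4
grip_force: 0.0
```

Emit:
send_rows(steps=[[[0,0,0],[0,0,0]],[[0,0,0],[0,0,0]],[[0,0,0],[0,0,0]],[[0,0,0],[0,0,0]],[[0,0,0],[0,0,0]],[[0,0,0],[0,0,0]],[[0,0,0],[0,0,0]]], fingers=1)

```text
time: 12.1
tool_pos: [451.4, 112.5, 14.5]
tcp_rot: [179.8, -0.0, 90.0]
ft_force: [-0.0, -0.7, 6.2]
finger_gap: 49.2
grip_force: 31.2
```

Emit:
send_rows(steps=[[[0,0,0.8],[0,0,0]],[[0,0,2.2],[0,0,0]],[[0,0,3.8],[0,0,0]],[[0.5,-0.66,4.3],[0,0,0]],[[1.4,-1.85,4.3],[0,0,0]],[[2.4,-3.17,4.3],[0,0,0]],[[3.4,-4.49,4.3],[0,0,0]],[[4.3,-5.68,4.3],[0,0,0]],[[4.98,-6.58,4.3],[0,0,0]],[[4.98,-6.58,4.3],[0,0,0]]])

```text
time: 13.35
tool_pos: [600.2, -87.0, 142.0]
tcp_rot: [180.0, 0.0, 89.9]
ft_force: [0.3, 0.1, -1.5]
finger_gap: 48.8
grip_force: 31.7
```

Emit:
send_rows(steps=[[[0,0,0],[0,0,0]],[[0,0,-1.2],[0,0,0]],[[0,0,-2.4],[0,0,0]],[[0,0,-3.2],[0,0,0]],[[0,0,-3.55],[0,0,0]],[[0,0,-3.65],[0,0,0]],[[0,0,-3.72],[0,0,0]],[[0,0,-3.75],[0,0,0]],[[0,0,-3.78],[0,0,0]],[[0,0,-3.78],[0,0,0]]])

```text
time: 14.6
tool_pos: [600.3, -85.2, 30.6]
tcp_rot: [179.9, 0.0, 90.0]
ft_force: [-4.3, 1.1, 8.8]
finger_gap: 48.7
grip_force: 32.7
```

Emit:
send_rows(steps=[[[0,0,0],[0,0,0]],[[0,0,0],[0,0,0]],[[0,0,0],[0,0,0]],[[0,0,0],[0,0,0]],[[0,0,0],[0,0,0]],[[0,0,0.8],[0,0,0]],[[0,0,2.2],[0,0,0]],[[0,0,3.6],[0,0,0]],[[0,0,3.8],[0,0,0]],[[0,0,3.8],[0,0,0]]], fingers=0)

```text
time: 15.85
tool_pos: [599.6, -85.0, 142.7]
tcp_rot: [180.0, 0.0, 90.0]
ft_force: [-0.1, -0.6, -1.5]
finger_gap: 85.5
grip_force: 0.0
```

Emit:
send_rows(steps=[[[-0.4,1.1,0],[0,0,0]],[[-1.0,2.8,0],[0,0,0]],[[-1.7,4.7,0],[0,0,0]],[[-2.4,6.6,0],[0,0,0]],[[-3.1,8.5,0],[0,0,0]],[[-3.8,10.4,-0.5],[0,0,0]],[[-4.4,12.2,-1.0],[0,0,0]],[[-4.98,13.82,-1.5],[0,0,0]],[[-4.98,13.82,-1.5],[0,0,0]],[[-4.98,13.82,-1.5],[0,0,0]]])

```text
time: 17.1
tool_pos: [449.0, 328.9, 95.9]
tcp_rot: [-179.9, 0.1, 90.1]
ft_force: [0.3, 0.1, 1.0]
finger_gap: 85.6
grip_force: 0.0
```

Emit:
send_rows(steps=[[[0,0,-1.0],[0,0,0]],[[0,0,-2.2],[0,0,0]],[[0,0,-2.9],[0,0,0]],[[0,0,-3.1],[0,0,0]],[[0,0,-3.1],[0,0,0]]])

```text
time: 17.73
tool_pos: [450.5, 328.8, 4.7]
tcp_rot: [-180.0, 0.0, 89.9]
ft_force: [-0.3, 0.7, -0.4]
finger_gap: 85.4
grip_force: 0.0
```

Emit:
send_rows(steps=[[[0,0,0],[0,0,0]],[[0,0,0],[0,0,0]],[[0,0,0],[0,0,0]],[[0,0,0],[0,0,0]],[[0,0,0],[0,0,0]],[[0,0,0],[0,0,0]],[[0,0,0],[0,0,0]]], fingers=1)

```text
time: 18.6
tool_pos: [450.9, 330.1, 5.9]
tcp_rot: [179.9, -0.0, 90.0]
ft_force: [-0.9, -1.2, 6.2]
finger_gap: 49.0
grip_force: 31.1
```

Emit:
send_rows(steps=[[[0,0,0.8],[0,0,0]],[[0,0,2.2],[0,0,0]],[[0,0,3.8],[0,0,0]],[[0.3,-1.06,4.3],[0,0,0]],[[0.8,-2.83,4.3],[0,0,0]],[[1.35,-4.78,4.3],[0,0,0]],[[1.9,-6.72,4.3],[0,0,0]],[[2.45,-8.67,4.3],[0,0,0]],[[3.0,-10.6,4.3],[0,0,0]],[[3.55,-12.56,4.3],[0,0,0]]])

```text
time: 19.85
tool_pos: [556.8, -49.0, 133.9]
tcp_rot: [180.0, -0.0, 90.0]
ft_force: [1.4, -0.1, -1.5]
finger_gap: 48.9
grip_force: 31.6
```

Emit:
send_rows(steps=[[[0.5,-1.8,0],[0,0,0]],[[0.95,-3.4,0],[0,0,0]],[[1.28,-4.53,0],[0,0,0]],[[1.28,-4.53,0],[0,0,0]],[[1.28,-4.53,-1.0],[0,0,0]],[[1.28,-4.53,-2.2],[0,0,0]],[[1.28,-4.53,-3.1],[0,0,0]],[[1.28,-4.53,-3.5],[0,0,0]],[[1.28,-4.53,-3.6],[0,0,0]],[[1.28,-4.53,-3.6],[0,0,0]]])

```text
time: 21.1
tool_pos: [595.7, -183.2, 26.7]
tcp_rot: [179.9, 0.0, 90.0]
ft_force: [-1.5, 0.1, -1.2]
finger_gap: 49.3
grip_force: 31.6
```

Emit:
send_rows(steps=[[[0,0,-0.06],[0,0,0]],[[0,0,-0.12],[0,0,0]],[[0,0,-0.15],[0,0,0]],[[0,0,-0.18],[0,0,0]],[[0,0,-0.18],[0,0,0]]])

```text
time: 21.72
tool_pos: [595.2, -183.3, 21.8]
tcp_rot: [180.0, 0.0, 90.0]
ft_force: [-6.0, 2.2, 11.2]
finger_gap: 49.0
grip_force: 32.7
```

Emit:
send_rows(steps=[[[0,0,0],[0,0,0]],[[0,0,0],[0,0,0]],[[0,0,0],[0,0,0]],[[0,0,0],[0,0,0]],[[0,0,0],[0,0,0]],[[0,0,0.8],[0,0,0]],[[0,0,2.2],[0,0,0]],[[0,0,3.8],[0,0,0]],[[0,0,4.0],[0,0,0]]], fingers=0)

```text
time: 22.85
tool_pos: [597.7, -184.2, 145.4]
tcp_rot: [179.6, 0.2, 90.0]
ft_force: [0.1, 0.2, 0.4]
finger_gap: 85.7
grip_force: 0.0
```

Emit:
send_rows(steps=[[[-1.2,0.48,0],[0,0,0]],[[-3.0,1.2,0],[0,0,0]],[[-4.5,1.8,0],[0,0,0]],[[-5.08,2.02,0],[0,0,0]],[[-5.08,2.02,0],[0,0,0]],[[-5.08,2.02,-1.0],[0,0,0]],[[-5.08,2.02,-2.4],[0,0,0]],[[-5.08,2.02,-3.3],[0,0,0]],[[-5.08,2.02,-3.57],[0,0,0]],[[-5.08,2.02,-3.57],[0,0,0]]])

```text
time: 24.1
tool_pos: [442.7, -122.7, 32.9]
tcp_rot: [-180.0, -0.0, 90.0]
ft_force: [-0.4, 0.6, -0.2]
finger_gap: 85.5
grip_force: 0.0
```

Emit:
send_rows(steps=[[[0,0,0],[0,0,0]],[[0,0,0],[0,0,0]],[[0,0,0],[0,0,0]],[[0,0,0],[0,0,0]],[[0,0,0],[0,0,0]],[[0,0,0],[0,0,0]],[[0,0,0],[0,0,0]]], fingers=1)

```text
time: 24.98
tool_pos: [443.6, -123.0, 34.4]
tcp_rot: [179.9, 0.1, 90.0]
ft_force: [-0.5, 0.1, 6.3]
finger_gap: 49.8
grip_force: 30.6
```

Emit:
send_rows(steps=[[[0,0,0.8],[0,0,0]],[[0,0,2.2],[0,0,0]],[[0,0,3.8],[0,0,0]],[[0.6,0.95,4.3],[0,0,0]],[[1.5,2.38,4.3],[0,0,0]],[[2.5,3.97,4.3],[0,0,0]],[[3.5,5.56,4.3],[0,0,0]],[[4.4,6.99,4.3],[0,0,0]],[[5.02,7.97,4.3],[0,0,0]],[[5.02,7.97,4.3],[0,0,0]]])

```text
time: 26.22
tool_pos: [593.5, 118.9, 161.6]
tcp_rot: [-180.0, -0.0, 90.2]
ft_force: [-0.3, -0.3, -1.5]
finger_gap: 49.3
grip_force: 31.9
```

Emit:
send_rows(steps=[[[0,0,0],[0,0,0]],[[0,0,-1.2],[0,0,0]],[[0,0,-2.4],[0,0,0]],[[0,0,-3.2],[0,0,0]],[[0,0,-3.55],[0,0,0]],[[0,0,-3.65],[0,0,0]],[[0,0,-3.72],[0,0,0]],[[0,0,-3.75],[0,0,0]],[[0,0,-3.78],[0,0,0]],[[0,0,-3.78],[0,0,0]]])

```text
time: 27.48
tool_pos: [594.0, 116.7, 50.4]
tcp_rot: [179.9, -0.0, 90.0]
ft_force: [-3.2, -0.8, 6.7]
finger_gap: 49.4
grip_force: 32.5
```

Release, rise, and back off towards the robot so both cameras see the row.

Emit:
send_rows(steps=[[[0,0,0],[0,0,0]],[[0,0,0],[0,0,0]],[[0,0,0],[0,0,0]],[[0,0,0],[0,0,0]],[[0,0,0],[0,0,0]],[[0,0,0.8],[0,0,0]],[[0,0,2.2],[0,0,0]],[[0,0,3.8],[0,0,0]],[[0,0,4.5],[0,0,0]],[[0,0,4.5],[0,0,0]]], fingers=0)

```text
time: 28.72
tool_pos: [594.3, 116.7, 185.3]
tcp_rot: [179.8, -0.0, 90.0]
ft_force: [-0.5, -0.2, 0.1]
finger_gap: 85.3
grip_force: 0.0
```

Emit:
send_rows(steps=[[[-1,-1.5,1],[0,0,0]],[[-2.5,-3.5,1.5],[0,0,0]],[[-3.5,-5.5,1.5],[0,0,0]],[[-4.5,-7.5,1.5],[0,0,0]],[[-5.5,-9.5,1.5],[0,0,0]],[[-6,-11.5,1.5],[0,0,0]],[[-6,-13.5,1.5],[0,0,0]],[[-6,-15,1.5],[0,0,0]],[[-6,-15,1.5],[0,0,0]],[[-6,-15,1.5],[0,0,0]]])

```text
time: 29.98
tool_pos: [412.2, -332.8, 226.1]
tcp_rot: [-179.8, -0.2, 89.9]
ft_force: [-0.3, 0.3, 0.3]
finger_gap: 85.2
grip_force: 0.0
```

Run:
```python
from h import *
measure(dict(cheese_a=(595,-183,16,40,25),cheese_b=(599,-85,16,55,25),cheese_c=(594,15,16,70,25),cheese_d=(593,117,16,85,25)))
ims=[snapshot(c)["img"][y:y+200,x:x+260,::-1] for c,x,y in(("top",200,90),("side",180,100))]
cv2.imwrite("pics/end.png",cv2.resize(np.vstack(ims),None,fx=1.45,fy=1.45))
t=sense();print(t["time"],t["tool_pos"])
```

```text
cheese_a [('top', [593.8, -181.1], np.float64(0.07)), ('side', [596.2, -186.1], np.float64(0.16)), [594.7, -182.5]]
cheese_b [('top', [597.8, -84.7], np.float64(0.07)), ('side', [601.2, -88.8], np.float64(0.16)), [598.6, -84.9]]
cheese_c [('top', [593.2, 18.8], np.float64(0.15)), ('side', [595.3, 13.5], np.float64(0.17)), [593.9, 18.4]]
cheese_d [('top', [592.0, 117.4], np.float64(0.1)), ('side', [594.4, 115.1], np.float64(0.06)), [593.1, 117.0]]
30.575 [ 413.18652188 -333.25563706  228.763003  ]
```

View pics/end.png

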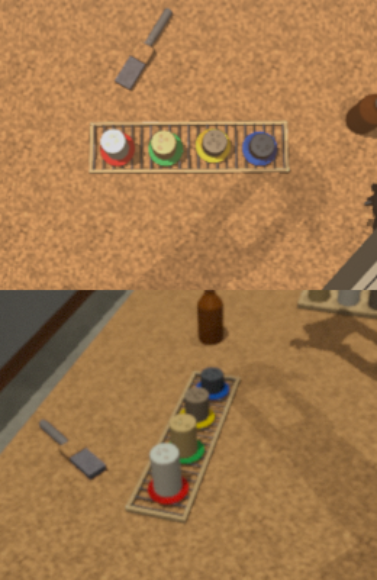

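The picture shows all four standing upright and centred within 5 mm: slate on blue, brown on yellow, cream on green and ivory on red. The bottle is still standing.

```bash
python3 -c "
from bench import order;print(order.hand_in())"
```

```text
the job is handed in; nothing more can be done
None
```

I handed the job in at about 31 s with all four cheeses upright and within about 5 mm of their mat centres: a on blue, b on yellow, c on green, d on red; the arm never went near the pot or bottle, and no verdict came back.

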